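# Load the spring-loaded test-tile magazine

## Task

Put the two fired glaze test tiles lying on the mat away in the empty spring-loaded sample magazine: lay them in its mouth one after the other and press each one down flat against the spring until both sprung lips have snapped over it. Feel for the lips and for the stop, since the magazine's height is set differently each time and the second tile all but bottoms it; the ware chips if it is forced, so stay gentle. Let go with both tiles held under the lips, and leave the other things on the bench where they are.

Things in the scene. Friction and masses are not known exactly. Their poses are not given: they have to be found in the camera images.
- magazine_base (a point): tile magazine, loaded from above: grey base 84 x 150 mm fixed on the mat, with two columns carrying an aluminium carriage that is clamped 0 to 12 mm above its lowest setting (not measured: feel or see it). This point: middle of the base's underside, on the mat, below the middle of the mouth. z up; x along the tiles' 30 mm side, y along their 45 mm side (half a turn is the same)
- magazine_mouth (a point): middle of the mouth's rim at the LOWEST setting, 101.6 mm above the mat; the real rim is 0 to 12 mm higher. Channels at the two y ends guide a tile with 1 mm play all round; their top 6 mm flare out by 3 mm. The long sides are open for fingers where |y| < 18 mm, down to 60 mm under the rim. The lips' undersides are 21 mm below the rim
- catch_left_lip (a point): at the mouth's +y end, lowest setting, 80.6 mm over the mat (real: 0 to 12 mm higher): inner edge of a lip, the flat underside of the nose of a 14 mm wide steel spring leaf; it reaches 3 mm over a tile's end. Above it the nose slopes outward up to 14.5 mm higher. A tile let go in the mouth rests on the slopes, underside 3 to 8 mm above the lips. The leaf's tab leans away, to 26 mm above the lip
- catch_right_lip (a point): the same at the -y end. A tile pressed down in its middle spreads both leaves (2 to 12 N, until its underside is 2 mm above the lips), then slides between the noses (2 to 8 N) until its top is just below the lips and they snap in over it; the force then drops by 1 to 5 N. When the fingers go, the spring lifts the tile against the lips
- follower (a joint): black sprung plate (28 x 43 mm) that carries the tiles: m pushed down from its place level with the lips. 0 empty, 0.0085 with one tile held under the lips, 0.017 with two; solid stop at 0.0186, 1.6 mm below the full stack. It pushes up with 2.5 N at 0, 4.2 N at 0.0085, 5.9 N at 0.017. More than 16 N on it, or contacts on the magazine that add up to over 60 N, is too much
- tile_a_center (a point): glazed test tile lying flat on the mat, 30 (its x) x 45 (its y) x 8.5 mm (its z), about 30 g; this point is its centre, half-way up. To be loaded; the two tiles are interchangeable, either may go first and either end may lead
- tile_b_center (a point): glazed test tile lying flat on the mat, 30 (its x) x 45 (its y) x 8.5 mm (its z), about 30 g; this point is its centre, half-way up. To be loaded; the two tiles are interchangeable, either may go first and either end may lead
- wood_rib: half-round wooden rib, 47 x 100 x 6 mm, bystander, loose; origin at the centre of its underside; leave it alone
- brayer: hand roller with wooden handle, 77 x 160 x 29 mm, bystander, loose; origin at the centre of its underside; leave it alone
- stamp_0: waisted terracotta stamp standing upright, 28 mm across, 47 mm high, bystander, loose; origin at the centre of its underside; leave it alone
- boxwood_tool: slim boxwood modelling tool, 14 x 104 x 9 mm, bystander, loose; origin at the centre of its underside; leave it alone
Mind the look-alikes: they are no part of the job. Leave any green or pink look-alike of the part that bears tile_a_center alone.

How it is judged:
On the way, in this order (a step that is already met when the one before it is completed fails the run):
1. one tile has been pressed in and stays under the lips with the fingers off it (follower down by one tile) (value of joint follower above 0.0077 m and ((horizontal distance between tile_a_center and magazine_base below 0.004 m and angle between tile_a_center's own z axis and vertical below 0.08 rad and angle between the y axis of tile_a_center and the y axis of magazine_base, either way round below 0.12 rad) or (horizontal distance between tile_b_center and magazine_base below 0.004 m and angle between tile_b_center's own z axis and vertical below 0.08 rad and angle between the y axis of tile_b_center and the y axis of magazine_base, either way round below 0.12 rad)) and contact force between the fingers and anything else below 0.3 N), for 0.2 s.
2. the second tile has been pressed in as well (follower down by two tiles) (value of joint follower above 0.0162 m and horizontal distance between each of tile_a_center, tile_b_center and magazine_base below 0.004 m and angle between each of tile_a_center, tile_b_center's own z axis and vertical below 0.08 rad and angle between the y axis of each of tile_a_center, tile_b_center and the y axis of magazine_base, either way round below 0.12 rad), for 0.2 s.
At the end, for the whole second after the job is handed in: both tiles lie in the magazine, held down under the lips with nothing else touching them: the follower stands at least 16.2 mm down (17 mm is two tiles), and the tiles are flat within 0.08 rad, within 4 mm of the mouth's middle and square within 0.12 rad (all of step 2).
It fails at once if more than 16 N on the follower (the stack is forced against its stop) (contact force between follower and anything else above 16 N).
It fails at once if contact forces on the magazine add up to more than 60 N (contact force between magazine and anything else above 60 N).
It fails at once if one of the other loose things on the bench is moved more than 20 mm (distance of any of wood_rib, brayer, stamp_0, boxwood_tool from where it was at the start of the episode above 0.02 m).
It also fails if it takes over 67 s, if anything falls off the work surface, if the arm or the gripper's body presses on something with over 40 N, if the wrist force passes 120 N, or if a joint passes its speed limit or range.

## Robot

A 7-joint arm with a two-finger parallel gripper is mounted at the origin on a cart in front of the work surface, level with it; the furniture and walls round the work are solid. World frame = base frame: x ahead of the robot, y to its left, z up, the work surface at z = 0. Lengths are in m, angles in rad, forces in N, time in s.
With the tool pointing down it reaches from about 0.35 to 0.9 m from the base axis. Payload 8.1 kg.
Tool frame: the origin (TCP) lies on the centre line of the jaws, within the pads' length; the fingertips stand 19 mm ahead of it and the grasp point (between the pads) is the TCP (arm.tip_reach is the distance from the TCP to the fingertips, in m); z points along the fingers, y is the line along which they close (so a half turn about z gives the same grasp; the last joint's range is limited). The gripper opens to 92 mm and grips with 3 to 60 N. Pads are 19 mm wide; open, the fingers measure 130 mm over their backs; the gripper's body (75 mm by 190 mm) begins 47 mm behind the grasp point.
Start: joints at [-0.103, 0.434, 0.025, 1.573, -0.012, 1.134, -0.075], TCP at [0.625, -0, 0.246] pointing down, gripper open.
Joint ranges: [-2.62, 2.62], [-0.44, 2.09], [-1.27, 1.32], [0.08, 2.57], [-1.32, 4.46], [0.12, 2], [-2.74, 2.74]. Speed limits (rad/s): [2.22, 2.22, 3.01, 3.01, 3.14, 3.14, 3.14].

## Interface

Orientations are given as a rotation vector (axis times angle).
In Python, from cell import arm gives the robot as it stands.
- The arm moves only by the tool arm_command, never from a script. Its argument "targets" is a list that holds one entry, the list of rows, each a list of 6 numbers: the shift along the tool's x, y, z in m, then the turn, a rotation vector about the tool's x, y, z in rad. A call has 1 to 10 rows; each row shifts and turns the commanded pose from where the row before left it, along the tool's axes as they then stand; what a row does not reach is not made up. A row lasts 1/8 s, in which the tool goes at most 62.5 mm and 10.7 degrees, less where a joint would pass 70% of its speed; a pose out of reach is approached as far as the arm can. A call with a gripper value outside its range is refused whole. "jaw" is the finger opening in m, from 0 to 0.0918, set as the call begins (left out, the last holds). The fingers move at their own pace and stop on an object; "newtons" is the grip in N (left out, the last holds). Time passes only in rows, so rows that do not move let the fingers close. It gives the time, the measured TCP pose, the force, the opening and the grip force at its end, in the units of the state.
- arm.observe(): the state, without advancing time (a new reading comes with each control period).
- arm.get_image(name): name is "scene" or "side" or "wrist"; returns a dict with "pixels" (384x512x3 uint8, red, green, blue), "z_map" (384x512 float32, m along the optical axis (not along the pixel's ray), 0 where there is no reading), "fx", "fy", "cx", "cy" (pixels), "dist" ([k1, k2, p1, p2, k3] as OpenCV has them; the pictures are not rectified), "xyz" and "rotation" of the camera in the world; the wrist camera has in their place "T_tool_cam" (4x4, takes a point from camera to tool coordinates, whose origin is the TCP and whose axes are the flange's). Camera axes: x right, y down, z forward; pixel columns grow to the right and rows downward; lengths in m; the calibration is good to about 2 mm. A picture is of the moment at which its call begins: read the wrist's pose just before it.
- arm.sign_off(): hands the job in; it is judged then, once.
The state is a dict: "clock": time; "joints": joint angles; "dq": joint speeds; "joint_efforts": joint torques, N m; "position": TCP position; "ee_rot": TCP orientation; "force": force on the tool from outside, world axes, zero at the start; "ft_torque": the same for the moment, N m; "width": opening from 0.0 (shut) to 1.0 (fully open); "gripper_force": force on a finger pad.
Only numpy, scipy, OpenCV 4.12 (cv2) and the standard library are available. Lean on these libraries where they do the work, as an engineer would, in place of code of your own. Each camera call takes 0.05 s, during which the arm holds its last target. There are 200 camera calls.

## Working session

There is one attempt and no reset: what is moved stays moved. The work goes in short steps, Python scripts to look and compute and a tool call to move; the robot and the scene stay as the last step left them, time stands still between calls to the robot, and variables do not carry over. Pictures are saved under pics/ and viewed, at most 10 in all, crops included, and the job is handed in when it is done.

Besides the shell and the picture viewer there is one more tool, called after "Emit:" by a JSON object that holds its "op" and its "data". arm_command: Moves the arm, as the interface text tells. Its arguments: {"type":"object","properties":{"targets":{"type":"array","items":{"type":"array","items":{"type":"array","items":{"type":"number"}}}},"jaw":{"type":"number"},"newtons":{"type":"number"}},"required":["targets"]}

```bash
mkdir -p pics; cat > h.py <<'E'
from cell import arm
import numpy as np, cv2, pickle
from scipy.spatial.transform import Rotation as R
def grab(n):
    s=arm.observe(); im=arm.get_image(n)
    if n=="wrist":
        T=np.eye(4);T[:3,:3]=R.from_rotvec(s["ee_rot"]).as_matrix();T[:3,3]=s["position"]
        C=T@np.array(im["T_tool_cam"]); im["rotation"]=C[:3,:3]; im["xyz"]=C[:3,3]
    im["Rm"]=np.array(im["rotation"]); 
    if im["Rm"].shape!=(3,3): im["Rm"]=R.from_rotvec(im["Rm"]).as_matrix() if im["Rm"].size==3 else im["Rm"].reshape(3,3)
    return im
def K(im): return np.array([[im["fx"],0,im["cx"]],[0,im["fy"],im["cy"]],[0,0,1.]])
def rays(im,uv):
    p=cv2.undistortPoints(np.array(uv,float).reshape(-1,1,2),K(im),np.array(im["dist"],float)).reshape(-1,2)
    return np.c_[p,np.ones(len(p))]@im["Rm"].T
def onz(im,uv,z):
    d=rays(im,uv);o=np.array(im["xyz"]);return o+d*((z-o[2])/d[:,2])[:,None]
def depthpt(im,uv):
    d=rays(im,uv);z=np.array([im["z_map"][int(v),int(u)] for u,v in uv]);return np.array(im["xyz"])+d*z[:,None]
def cloud(im):
    v,u=np.mgrid[0:384,0:512];d=rays(im,np.c_[u.ravel(),v.ravel()]);return (np.array(im["xyz"])+d*im["z_map"].reshape(-1,1)).reshape(384,512,3)
def save(im,n): cv2.imwrite("pics/"+n,im["pixels"][...,::-1])
E
python3 - <<'E'
from h import *
s=arm.observe();print(s)
a=grab("scene");b=grab("side");c=grab("wrist")
pickle.dump([a,b,c],open("first.pkl","wb"))
print(a["xyz"],b["xyz"],c["xyz"],c["Rm"])
cv2.imwrite("pics/1.png",np.hstack([cv2.resize(x["pixels"],(400,300)) for x in (a,b)])[...,::-1])
save(a,"a.png");save(b,"b.png");save(c,"c.png")
E
```

```text
{'clock': 0.0, 'joints': array([-0.10262702,  0.43520536,  0.02497488,  1.57408871, -0.01155489,
        1.13397442, -0.07509272]), 'dq': array([ 6.48051718e-06,  6.45012243e-05,  4.31702266e-04, -1.21851805e-03,
       -3.92463278e-05,  1.24026020e-03,  5.36446810e-04]), 'joint_efforts': array([ 3.89017032e-04, -6.67853522e+01,  9.84863900e-01, -3.14464223e+01,
       -6.05165795e-02,  4.27553023e-02,  1.12382318e-04]), 'position': array([ 6.24531397e-01, -5.22723597e-05,  2.44959168e-01]), 'ee_rot': array([-2.22079077e+00, -2.22075072e+00,  1.88993731e-03]), 'force': array([-0.52693987, -0.2230142 ,  0.44367524]), 'ft_torque': array([-0.0282682 ,  0.03108578,  0.04646217]), 'gripper_force': 0.0, 'width': 1.0009400629805176}
[-0.07863367 -0.6659481   0.7429792 ] [0.28394082 0.6176128  0.42554208] [0.62482601 0.07993145 0.38342586] [[ 9.99999792e-01  2.13858028e-05 -6.45053124e-04]
 [-1.69440704e-04 -9.55694064e-01 -2.94361729e-01]
 [-6.22768603e-04  2.94361777e-01 -9.55693861e-01]]
```

View pics/a.png

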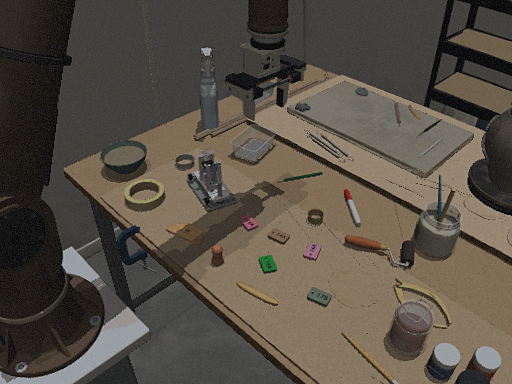

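View pics/c.png

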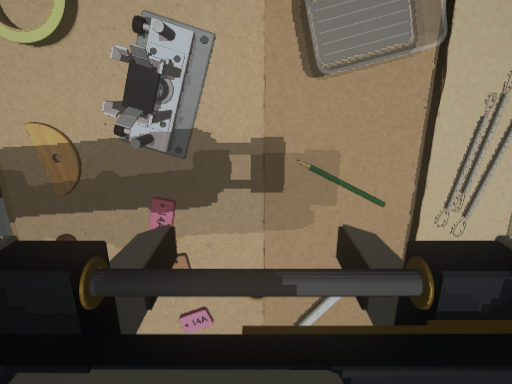

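Five candidates in the scene image: pink (250,223), pink (312,251), bright green (267,264), brown (279,236) and grey-green (319,296). The green and pink ones are excluded, which leaves brown and grey-green. I'll confirm in a crop and measure.

```bash
python3 - <<'E'
from h import *
a,b,c=pickle.load(open("first.pkl","rb"))
cv2.imwrite("pics/crop.png",cv2.resize(a["pixels"][205:315,180:345],None,fx=4.8,fy=4.8,interpolation=cv2.INTER_CUBIC)[...,::-1])
P=cloud(a)
# tiles by height from scene depth: points 5..12mm
for n,(u,v) in dict(brown=(279,236),grey=(319,296),pink1=(250,223),pink2=(312,251),green=(267,264)).items():
    print(n,onz(a,[(u,v)],.0085)[0].round(3),depthpt(a,[(u,v)])[0].round(4))
    m=(np.abs(P[v-18:v+18,u-20:u+20,2]-.0085)<.003).astype(np.uint8)
    q=P[v-18:v+18,u-20:u+20][m>0][:,:2]
    q=q[np.linalg.norm(q-np.median(q,0),axis=1)<.03]
    r=cv2.minAreaRect((q*1000).astype(np.float32));print('  rect',r,len(q))
# magazine from wrist cloud
W=cloud(c)
u,v=160,85
print(depthpt(c,[(140,95),(205,60),(172,148),(145,15)]).round(4))
q=W[0:170,90:225].reshape(-1,3)
for lo,hi in((.005,.03),(.03,.07),(.07,.1),(.1,.115),(.115,.14)):
    k=q[(q[:,2]>lo)&(q[:,2]<hi)];print(lo,hi,len(k)); 
    if len(k)>5: print(cv2.minAreaRect((k[:,:2]*1000).astype(np.float32)),np.median(k,0).round(4))
E
```

```text
brown [ 0.515 -0.159  0.008] [ 0.5137 -0.1599  0.0099]
  rect ((514.7727661132812, -157.37916564941406), (31.096355438232422, 45.744606018066406), 9.184690475463867) 170
grey [ 0.443 -0.337  0.008] [ 0.4428 -0.3373  0.0088]
  rect ((442.7248840332031, -336.8312072753906), (32.33387756347656, 44.29603958129883), 16.858062744140625) 248
pink1 [ 0.498 -0.08   0.008] [ 0.4959 -0.0821  0.0114]
  rect ((497.8044128417969, -72.2928695678711), (48.70881271362305, 31.095989227294922), 77.6223373413086) 164
pink2 [ 0.532 -0.244  0.008] [ 0.5313 -0.2447  0.0094]
  rect ((533.3187866210938, -244.2564697265625), (45.90704345703125, 32.47758102416992), 25.77134895324707) 185
green [ 0.431 -0.201  0.008] [ 0.43   -0.2023  0.0103]
  rect ((432.6788635253906, -201.19662475585938), (51.360435485839844, 30.036264419555664), 60.39480972290039) 210
[[0.5162 0.08   0.0849]
 [0.5663 0.1181 0.0071]
 [0.5204 0.0172 0.0065]
 [0.5029 0.1639 0.008 ]]
0.005 0.03 5712
((517.3110961914062, 86.58670806884766), (150.2760772705078, 83.92587280273438), 72.99346923828125) [0.5357 0.0965 0.0096]
0.03 0.07 1667
((507.5836181640625, 89.52511596679688), (124.2686767578125, 59.625709533691406), 73.14067077636719) [0.5278 0.0956 0.0373]
0.07 0.1 2226
((517.7305908203125, 87.00343322753906), (121.89016723632812, 38.97208786010742), 72.82457733154297) [0.5169 0.0858 0.0846]
0.1 0.115 1022
((516.5785522460938, 86.57656860351562), (69.37168884277344, 45.36624526977539), 73.09562683105469) [0.5138 0.0995 0.1048]
0.115 0.14 0
```

View pics/crop.png

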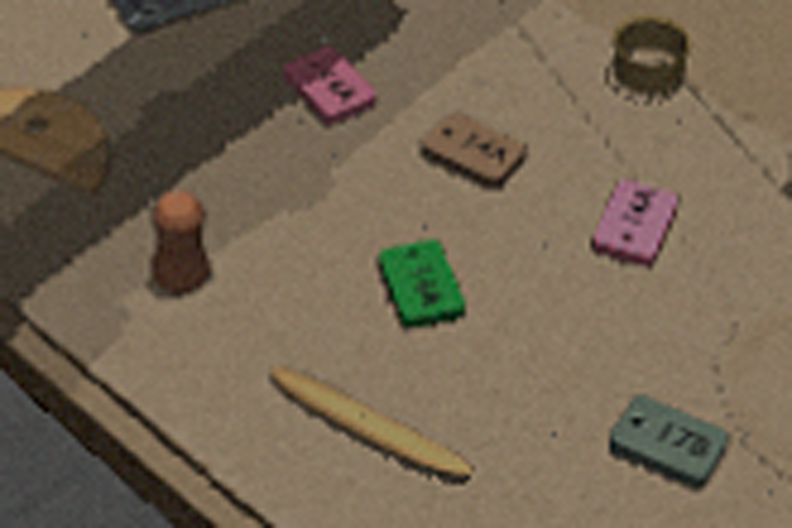

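Crop confirms: brown "14A" at scene (279,236) and grey-green "17B" at (319,296) are the tiles. The pink and bright-green "14A" copies are look-alikes, so they stay. The depth checks agree: tile tops are at about 9 mm, footprints 31x45 mm, magazine base 150x84 mm. The follower sits at about 84.6 mm, so the carriage is about 4 mm up.

Emit:
{"op": "arm_command", "data": {"targets": [[[-0.028,-0.0275,0.011,0,0,0],[-0.028,-0.0275,0.011,0,0,0],[-0.028,-0.0275,0.011,0,0,0],[-0.028,-0.0275,0.011,0,0,-0.16],[0,0,0,0,0,0],[0,0,0,0,0,0]]], "jaw": 0.055, "newtons": 15}}

```text
clock: 0.9
position: [0.5155, -0.1116, 0.2019]
ee_rot: [2.038, 2.39, 0.001]
force: [0.6, 0.8, -0.5]
width: 0.599
gripper_force: 0.0
```

```bash
cat >> h.py <<'E'
def tile(im,xy,ztop=.0085,r=.045,save_as=None):
    """tile outline near xy from colour/height; returns centre, closing-axis yaw (deg)"""
    P=cloud(im); m=(np.abs(P[...,2]-ztop)<.0035)&(np.hypot(P[...,0]-xy[0],P[...,1]-xy[1])<r)
    m=cv2.morphologyEx(m.astype(np.uint8),cv2.MORPH_OPEN,np.ones((3,3)))
    n,l,st,ce=cv2.connectedComponentsWithStats(m); k=1+np.argmax(st[1:,4])
    cs,_=cv2.findContours((l==k).astype(np.uint8),cv2.RETR_EXTERNAL,cv2.CHAIN_APPROX_NONE)
    q=onz(im,cs[0].reshape(-1,2),ztop)[:,:2]
    return cv2.minAreaRect((q*1000).astype(np.float32)),ce[k]
def goal(x,y,z,yaw):
    """shift in present tool axes and turn about tool z so that closing axis stands at yaw deg"""
    s=arm.observe();M=R.from_rotvec(s["ee_rot"]).as_matrix()
    d=M.T@(np.array([x,y,z])-s["position"]); cur=np.degrees(np.arctan2(M[1,1],M[0,1]))
    t=(yaw-cur+90)%180-90
    print("pos",s["position"].round(4),"yaw %.2f"%cur,"tilt",M[:,2].round(3),"clock",round(s["clock"],2)); print("shift",d.round(4),"turn",round(-np.radians(t),4))
E
python3 - <<'E'
from h import *
w=grab("wrist"); r,c=tile(w,(.515,-.158)); print(r,c)
goal(.515,-.158,.05,9.2)
save(w,"w1.png")
E
```

```text
((515.7997436523438, -154.88876342773438), (29.712434768676758, 44.33161163330078), 9.45461654663086) [250.33190118 205.77980666]
pos [ 0.5158 -0.1112  0.202 ] yaw 9.14 tilt [ 0.001  0.    -1.   ] clock 0.95
shift [-0.0461 -0.0084  0.152 ] turn -0.001
```

```bash
python3 -c "
from h import *
goal(.5158,-.155,.0205,9.4)"
```

```text
pos [ 0.5158 -0.1112  0.202 ] yaw 9.14 tilt [ 0.001  0.    -1.   ] clock 0.95
shift [-0.0433 -0.0072  0.1815] turn -0.0045
```

Emit:
{"op": "arm_command", "data": {"targets": [[[-0.022,-0.0036,0.045,0,0,0],[-0.0213,-0.0036,0.045,0,0,-0.0045],[0,0,0.045,0,0,0],[0,0,0.03,0,0,0],[0,0,0.01,0,0,0],[0,0,0.0065,0,0,0],[0,0,0,0,0,0]]]}}

```text
clock: 1.82
position: [0.5156, -0.1557, 0.0209]
ee_rot: [2.03, 2.396, 0.001]
force: [0.2, -0.4, 0.1]
width: 0.598
gripper_force: 0.0
```

Emit:
{"op": "arm_command", "data": {"targets": [[[0,0,0,0,0,0],[0,0,0,0,0,0],[0,0,0,0,0,0],[0,0,0,0,0,0]]], "jaw": 0.02, "newtons": 15}}

```text
clock: 2.33
position: [0.5151, -0.156, 0.0207]
ee_rot: [2.031, 2.396, 0.001]
force: [-0.4, 0.5, 5.7]
width: 0.323
gripper_force: 15.0
```

Emit:
{"op": "arm_command", "data": {"targets": [[[0,0,-0.02,0,0,0],[0,0,-0.06,0,0,0],[0,0,-0.06,0,0,0],[0,0,-0.06,0,0,0.16],[0.0606,0.001,-0.01,0,0,0.15],[0.0606,0.001,-0.01,0,0,0.15],[0,0,0,0,0,0]]]}}

```text
clock: 3.2
position: [0.5262, -0.0292, 0.241]
ee_rot: [-2.518, -1.877, -0.005]
force: [0.1, 0.4, -1.1]
width: 0.326
gripper_force: 15.0
```

```bash
python3 -c "
from h import *
goal(.517,.0866,.245,-17)"
```

```text
pos [ 0.5262 -0.0292  0.241 ] yaw -16.58 tilt [ 0.002  0.003 -1.   ] clock 3.2
shift [ 0.1084 -0.0418 -0.0037] turn 0.0074
```

Emit:
{"op": "arm_command", "data": {"targets": [[[0.05,-0.02,0,0,0,0.007],[0.05,-0.022,0,0,0,0],[0.025,0,0,0,0,0],[0,0,0,0,0,0],[0,0,0,0,0,0]]]}}

```text
clock: 3.82
position: [0.5219, 0.0946, 0.2399]
ee_rot: [2.531, 1.86, -0.002]
force: [0.8, -0.5, -0.5]
width: 0.328
gripper_force: 15.0
```

```bash
python3 - <<'E'
from h import *
w=grab("wrist"); save(w,"w2.png"); pickle.dump(w,open("w2.pkl","wb"))
q=cloud(w).reshape(-1,3); q=q[np.hypot(q[:,0]-.517,q[:,1]-.0866)<.11]
for lo,hi in((.005,.03),(.08,.09),(.095,.115),(.1,.103),(.103,.106),(.106,.115)):
    k=q[(q[:,2]>lo)&(q[:,2]<hi)]
    if len(k)>9: print(lo,hi,len(k),cv2.minAreaRect((k[:,:2]*1000).astype(np.float32)),np.median(k,0).round(4))
goal(.517,.0866,.245,-17)
E
```

```text
0.005 0.03 4243 ((517.2647094726562, 86.94813537597656), (148.20127868652344, 83.63406372070312), 72.84069061279297) [0.5318 0.1198 0.008 ]
0.08 0.09 1019 ((518.6697998046875, 92.19534301757812), (43.41160202026367, 38.230247497558594), 73.00584411621094) [0.5177 0.0903 0.0844]
0.095 0.115 366 ((513.1901245117188, 94.95265197753906), (59.01594543457031, 43.873897552490234), 52.37114715576172) [0.5245 0.1124 0.1045]
0.1 0.103 75 ((514.5808715820312, 90.4769287109375), (56.31243133544922, 36.83277130126953), 62.089725494384766) [0.5233 0.1105 0.1015]
0.103 0.106 150 ((523.7011108398438, 109.69161224365234), (12.103602409362793, 44.057918548583984), 73.64857482910156) [0.5275 0.1122 0.1049]
0.106 0.115 97 ((524.8973388671875, 112.05580139160156), (14.536928176879883, 42.87657165527344), 73.72261810302734) [0.5258 0.1168 0.1073]
pos [0.522  0.0944 0.24  ] yaw -17.44 tilt [-0.    -0.001 -1.   ] clock 3.88
shift [-0.009  -0.0024 -0.005 ] turn -0.0077
```

View pics/w2.png

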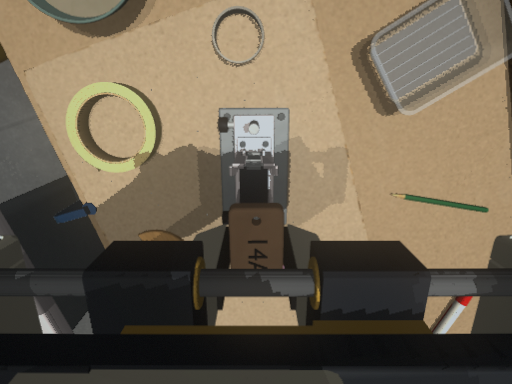

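The image shows brown tile 14A in the jaws, with its far end at row 203. The magazine mouth is behind it at about (254,180). I'll check where the tile sits in the grip.

```bash
python3 - <<'E'
from h import *
w=pickle.load(open("w2.pkl","rb")); s=arm.observe(); M=R.from_rotvec(s["ee_rot"]).as_matrix()
P=cloud(w); L=(P-s["position"])@M
m=(L[...,2]>.005)&(L[...,2]<.017)&(np.abs(L[...,1])<.013)&(np.abs(L[...,0])<.04)
v,u=np.nonzero(m); m2=L[m]; print(len(m2),v.min(),np.percentile(m2[:,2],[5,50,95]).round(4),m2[:,0].max().round(4))
# far edge per column at tile top height
for c in range(236,282,6):
    vv=v[u==c]; print(c,vv.min(),((onz(w,[(c,vv.min()-.5)],s["position"][2]-np.median(m2[:,2]))-s["position"])@M).round(4))
goal(.5172,.0867,.15,-17)
E
```

```text
2976 205 [0.0119 0.0129 0.0141] 0.0238
236 206 [[ 0.0247 -0.0106  0.0128]]
242 206 [[ 0.0247 -0.0075  0.0128]]
248 205 [[ 0.0253 -0.0043  0.0128]]
254 205 [[ 0.0253 -0.0012  0.0128]]
260 205 [[0.0253 0.002  0.0128]]
266 206 [[0.0247 0.0051 0.0128]]
272 206 [[0.0247 0.0083 0.0128]]
278 207 [[0.0242 0.0114 0.0128]]
pos [0.522  0.0944 0.24  ] yaw -17.44 tilt [-0.    -0.001 -1.   ] clock 3.88
shift [-0.0087 -0.0022  0.09  ] turn -0.0077
```

Emit:
{"op": "arm_command", "data": {"targets": [[[-0.0105,-0.002,0.03,0,0,-0.008],[0,0,0.045,0,0,0],[0,0,0.025,0,0,0],[0,0,0,0,0,0],[0,0,0,0,0,0]]]}}

```text
clock: 4.5
position: [0.5177, 0.0862, 0.1413]
ee_rot: [2.524, 1.869, 0.002]
force: [-0.0, 0.0, 0.5]
width: 0.324
gripper_force: 15.0
```

```bash
python3 -c "
from h import *
x=np.array([np.cos(np.radians(73)),np.sin(np.radians(73))])*-.0018+np.array([.5172,.0867])
goal(x[0],x[1],.117,-17);print(arm.observe()['force'])"
```

```text
pos [0.5177 0.0862 0.1413] yaw -16.95 tilt [ 0.001  0.    -1.   ] clock 4.5
shift [-0.0015 -0.0007  0.0243] turn 0.0009
[-0.01015636  0.03279087  0.47523813]
```

Emit:
{"op": "arm_command", "data": {"targets": [[[-0.0015,-0.0007,0.005,0,0,0],[0,0,0.006,0,0,0],[0,0,0.004,0,0,0],[0,0,0.004,0,0,0],[0,0,0.003,0,0,0],[0,0,0.002,0,0,0],[0,0,0,0,0,0]]]}}

```text
clock: 5.38
position: [0.5159, 0.0857, 0.1161]
ee_rot: [-2.523, -1.871, 0.0]
force: [-0.1, -0.9, -0.4]
width: 0.323
gripper_force: 15.0
```

Emit:
{"op": "arm_command", "data": {"targets": [[[0,0,0.0015,0,0,0],[0,0,0,0,0,0]]]}}

```text
clock: 5.62
position: [0.5159, 0.0857, 0.1147]
ee_rot: [2.523, 1.871, 0.0]
force: [0.6, -0.3, 0.1]
width: 0.324
gripper_force: 15.0
```

Emit:
{"op": "arm_command", "data": {"targets": [[[0,0,0.0015,0,0,0],[0,0,0,0,0,0]]]}}

```text
clock: 5.88
position: [0.5161, 0.0858, 0.1133]
ee_rot: [2.523, 1.871, 0.001]
force: [-0.2, 0.2, 0.6]
width: 0.323
gripper_force: 15.0
```

Emit:
{"op": "arm_command", "data": {"targets": [[[0,0,0.0015,0,0,0],[0,0,0,0,0,0]]]}}

```text
clock: 6.12
position: [0.5161, 0.0856, 0.1118]
ee_rot: [2.523, 1.871, 0.0]
force: [1.4, 0.3, 1.4]
width: 0.325
gripper_force: 15.0
```

Emit:
{"op": "arm_command", "data": {"targets": [[[0,0,0.001,0,0,0],[0,0,0,0,0,0]]]}}

```text
clock: 6.38
position: [0.5161, 0.0856, 0.1108]
ee_rot: [2.523, 1.871, 0.0]
force: [0.7, -0.8, 2.3]
width: 0.326
gripper_force: 15.0
```

Emit:
{"op": "arm_command", "data": {"targets": [[[0,0,0.001,0,0,0],[0,0,0,0,0,0]]]}}

```text
clock: 6.62
position: [0.516, 0.0856, 0.1097]
ee_rot: [2.523, 1.871, 0.0]
force: [1.2, -0.1, 2.6]
width: 0.323
gripper_force: 15.0
```

Emit:
{"op": "arm_command", "data": {"targets": [[[0,0,0,0,0,0],[0,0,0,0,0,0],[0,0,-0.02,0,0,0],[0,0,-0.03,0,0,0],[0,0,-0.03,0,0,0],[0,0,0,0,0,0]]], "jaw": 0.05}}

```text
clock: 7.38
position: [0.5171, 0.086, 0.1917]
ee_rot: [2.522, 1.871, 0.006]
force: [-0.2, 0.2, 0.5]
width: 0.542
gripper_force: 0.0
```

Emit:
{"op": "arm_command", "data": {"targets": [[[0,0,0,0,0,0],[0,0,0,0,0,0],[0,0,0,0,0,0],[0,0,0,0,0,0]]], "jaw": 0.0}}

```text
clock: 7.88
position: [0.5158, 0.0856, 0.1893]
ee_rot: [-2.523, -1.871, 0.001]
force: [0.2, 0.1, -0.3]
width: 0.16
gripper_force: 0.0
```

```bash
python3 - <<'E'
from h import *
w=grab("wrist"); b=grab("side"); P=cloud(w)
cv2.imwrite("pics/w3.png",np.hstack([cv2.resize(x["pixels"],(400,300)) for x in (w,b)])[...,::-1])
goal(.5172,.0867,.13,-17)
q=P.reshape(-1,3);q=q[(np.hypot(q[:,0]-.517,q[:,1]-.0867)<.03)&(q[:,2]>.092)&(q[:,2]<.105)]
print(len(q),np.percentile(q[:,2],[5,25,50,75,95]),cv2.minAreaRect((q[:,:2]*1000).astype(np.float32)))
print(arm.observe()['force'])
E
```

```text
pos [0.5159 0.0857 0.1895] yaw -16.88 tilt [-0. -0. -1.] clock 7.97
shift [0.0014 0.001  0.0595] turn 0.0022
2524 [0.09498836 0.09663168 0.09716979 0.09776292 0.1016698 ] ((516.5180053710938, 86.80006408691406), (59.78974151611328, 43.77897262573242), 72.09358215332031)
[-0.0761951   0.83267976  0.45385658]
```

View pics/w3.png

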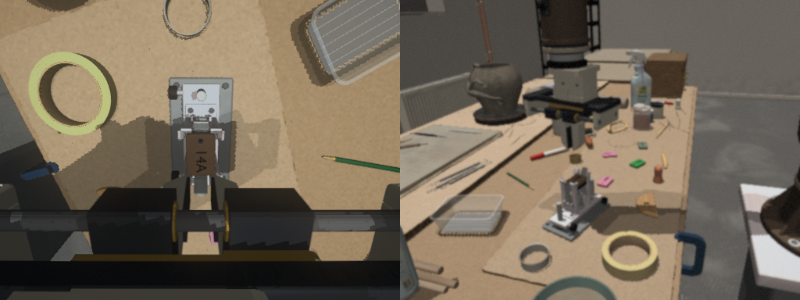

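The wrist image shows tile 14A seated squarely in the mouth at (200,155). Its top is at about 97 mm, which is 4 mm above the lips as expected. I'll press it with closed fingers.

Emit:
{"op": "arm_command", "data": {"targets": [[[0.0014,0.001,0.03,0,0,0.002],[0,0,0.03,0,0,0],[0,0,0.007,0,0,0],[0,0,0,0,0,0],[0,0,0,0,0,0]]]}}

```text
clock: 8.6
position: [0.5181, 0.0869, 0.1238]
ee_rot: [2.525, 1.868, 0.003]
force: [1.0, 0.6, 0.2]
width: 0.005
gripper_force: 0.0
```

Emit:
{"op": "arm_command", "data": {"targets": [[[0,0,0.002,0,0,0],[0,0,0.002,0,0,0],[0,0,0.001,0,0,0],[0,0,0,0,0,0]]]}}

```text
clock: 9.1
position: [0.5172, 0.0867, 0.1177]
ee_rot: [-2.525, -1.869, 0.0]
force: [-0.9, -0.6, -0.0]
width: 0.007
gripper_force: 0.0
```

Emit:
{"op": "arm_command", "data": {"targets": [[[0,0,0.001,0,0,0],[0,0,0.001,0,0,0],[0,0,0,0,0,0]]]}}

```text
clock: 9.48
position: [0.5176, 0.0867, 0.1159]
ee_rot: [2.525, 1.869, 0.001]
force: [-0.2, 1.2, 3.1]
width: 0.005
gripper_force: 1.6
```

Emit:
{"op": "arm_command", "data": {"targets": [[[0,0,0.001,0,0,0],[0,0,0.001,0,0,0],[0,0,0,0,0,0]]]}}

```text
clock: 9.85
position: [0.5169, 0.0866, 0.1134]
ee_rot: [-2.525, -1.869, 0.001]
force: [-0.3, -0.6, 0.3]
width: 0.002
gripper_force: 0.0
```

Emit:
{"op": "arm_command", "data": {"targets": [[[0,0,0.001,0,0,0],[0,0,0.0005,0,0,0],[0,0,0,0,0,0]]]}}

```text
clock: 10.22
position: [0.517, 0.0866, 0.1122]
ee_rot: [-2.525, -1.869, 0.001]
force: [-1.2, -0.5, 2.2]
width: 0.006
gripper_force: 1.3
```

Emit:
{"op": "arm_command", "data": {"targets": [[[0,0,0.001,0,0,0],[0,0,0.0005,0,0,0],[0,0,0,0,0,0]]]}}

```text
clock: 10.6
position: [0.5172, 0.0867, 0.1107]
ee_rot: [-2.525, -1.869, 0.0]
force: [-1.3, 0.6, 3.0]
width: 0.003
gripper_force: 1.6
```

Emit:
{"op": "arm_command", "data": {"targets": [[[0,0,0.001,0,0,0],[0,0,0.0005,0,0,0],[0,0,0,0,0,0]]]}}

```text
clock: 10.98
position: [0.5174, 0.0867, 0.1092]
ee_rot: [2.525, 1.869, 0.0]
force: [-1.7, -0.2, 3.2]
width: -0.001
gripper_force: 1.7
```

Emit:
{"op": "arm_command", "data": {"targets": [[[0,0,0.001,0,0,0],[0,0,0.001,0,0,0],[0,0,0,0,0,0]]]}}

```text
clock: 11.35
position: [0.5174, 0.0867, 0.1072]
ee_rot: [2.525, 1.869, 0.0]
force: [-1.2, 0.4, 3.4]
width: 0.005
gripper_force: 1.6
```

Emit:
{"op": "arm_command", "data": {"targets": [[[0,0,0.001,0,0,0],[0,0,0.001,0,0,0],[0,0,0,0,0,0]]]}}

```text
clock: 11.72
position: [0.5173, 0.0867, 0.1052]
ee_rot: [2.525, 1.869, 0.0]
force: [-1.1, -0.1, 3.0]
width: 0.005
gripper_force: 1.9
```

Emit:
{"op": "arm_command", "data": {"targets": [[[0,0,0.001,0,0,0],[0,0,0,0,0,0]]]}}

```text
clock: 11.98
position: [0.5174, 0.0867, 0.1041]
ee_rot: [2.525, 1.869, 0.0]
force: [-0.8, -0.3, 2.9]
width: 0.006
gripper_force: 1.6
```

Emit:
{"op": "arm_command", "data": {"targets": [[[0,0,0.0007,0,0,0],[0,0,0,0,0,0]]]}}

```text
clock: 12.22
position: [0.5174, 0.0867, 0.1035]
ee_rot: [2.525, 1.869, 0.0]
force: [-1.7, 0.0, 4.4]
width: 0.002
gripper_force: 1.7
```

Emit:
{"op": "arm_command", "data": {"targets": [[[0,0,0.0007,0,0,0],[0,0,0,0,0,0]]]}}

```text
clock: 12.48
position: [0.5174, 0.0867, 0.1028]
ee_rot: [2.525, 1.869, 0.0]
force: [-0.6, -0.6, 4.5]
width: 0.004
gripper_force: 1.8
```

Emit:
{"op": "arm_command", "data": {"targets": [[[0,0,0.0007,0,0,0],[0,0,0,0,0,0]]]}}

```text
clock: 12.72
position: [0.5174, 0.0867, 0.1021]
ee_rot: [2.525, 1.869, 0.0]
force: [0.2, -0.1, 3.9]
width: 0.004
gripper_force: 1.8
```

Emit:
{"op": "arm_command", "data": {"targets": [[[0,0,0.001,0,0,0],[0,0,0,0,0,0]]]}}

```text
clock: 12.98
position: [0.5174, 0.0867, 0.1011]
ee_rot: [2.525, 1.869, 0.0]
force: [-1.2, -0.1, 3.2]
width: 0.006
gripper_force: 1.9
```

Emit:
{"op": "arm_command", "data": {"targets": [[[0,0,0.001,0,0,0],[0,0,0,0,0,0]]]}}

```text
clock: 13.22
position: [0.5174, 0.0867, 0.1001]
ee_rot: [2.525, 1.869, 0.0]
force: [0.1, -0.5, 3.8]
width: 0.003
gripper_force: 2.0
```

```bash
python3 - <<'E'
from h import *
w=grab("wrist"); save(w,"w4.png"); print(arm.observe()['force'])
E
```

```text
[-0.13378932 -0.43952938  3.25027909]
```

View pics/w4.png

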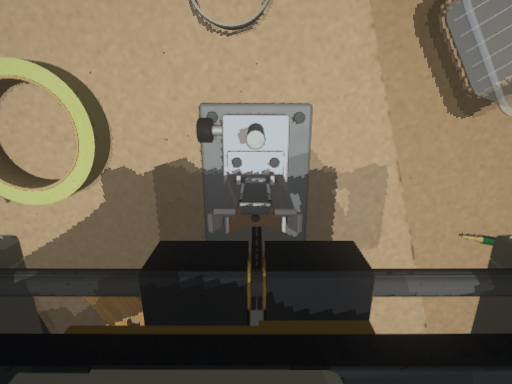

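The view shows the tile end at (255,218), below the rim, with the closed fingers in the mouth. The force matches the bare spring, so I'll lift off and measure the tile's height.

Emit:
{"op": "arm_command", "data": {"targets": [[[0,0,-0.005,0,0,0],[0,0,-0.01,0,0,0],[0,0,-0.04,0,0,0],[0,0,-0.05,0,0,0],[0,0,0,0,0,0],[0,0,0,0,0,0]]], "jaw": 0.055}}

```text
clock: 14.02
position: [0.517, 0.0866, 0.2051]
ee_rot: [2.525, 1.869, -0.0]
force: [-0.2, -0.4, 1.2]
width: 0.584
gripper_force: 0.0
```

```bash
python3 - <<'E'
from h import *
w=grab("wrist"); save(w,"w5.png"); P=cloud(w); pickle.dump(w,open("w5.pkl","wb"))
c=np.array([.5172,.0867]); ang=np.radians(73); Y=np.array([np.cos(ang),np.sin(ang)]);X=np.array([Y[1],-Y[0]])
q=P.reshape(-1,3); x=(q[:,:2]-c)@X; y=(q[:,:2]-c)@Y
for y0 in range(-24,26,4):
    k=q[(abs(x)<.011)&(abs(y*1000-y0)<2)&(q[:,2]>.06)&(q[:,2]<.13)]
    if len(k): print(y0,len(k),np.percentile(k[:,2],[5,50,95]).round(4))
goal(.5172,.0867,.13,-17)
E
```

```text
-24 188 [0.0837 0.0948 0.1014]
-20 139 [0.0834 0.0856 0.0906]
-16 105 [0.0834 0.0844 0.0855]
-12 100 [0.0836 0.0843 0.0857]
-8 107 [0.0835 0.0845 0.0858]
-4 105 [0.0835 0.0844 0.0856]
0 109 [0.0833 0.0843 0.0857]
4 114 [0.0834 0.0844 0.0856]
8 103 [0.0835 0.0844 0.0852]
12 124 [0.0763 0.0843 0.0855]
16 100 [0.0832 0.0843 0.0855]
20 68 [0.0833 0.0847 0.0902]
24 73 [0.0747 0.0961 0.1019]
pos [0.5166 0.0865 0.2045] yaw -16.99 tilt [-0.001 -0.    -1.   ] clock 14.07
shift [0.0004 0.0006 0.0745] turn 0.0002
```

View pics/w5.png

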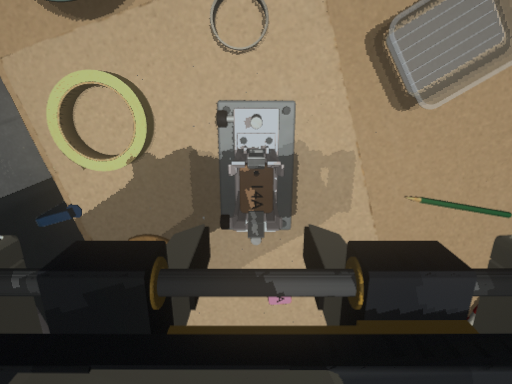

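Tile 14A at (257,190) lies flat at 84.4 mm, under both lips. Next is tile 17B.

Emit:
{"op": "arm_command", "data": {"targets": [[[-0.0487,0.0035,0,0,0,0],[-0.0487,0.0035,0,0,0,0],[-0.0487,0.0035,0,0,0,0],[-0.0487,0.0035,0,0,0,0],[-0.0487,0.0035,0,0,0,0],[-0.0487,0.0035,0,0,0,0],[-0.0487,0.0035,0,0,0,0],[-0.0487,0.0035,0,0,0,-0.15],[0,0,0,0,0,-0.15],[0,0,0,0,0,-0.15]]]}}

```text
clock: 15.32
position: [0.429, -0.2944, 0.2036]
ee_rot: [-2.039, -2.386, 0.001]
force: [0.0, 0.2, -1.1]
width: 0.599
gripper_force: 0.0
```

Emit:
{"op": "arm_command", "data": {"targets": [[[0,0,0,0,0,-0.142],[0,0,0,0,0,0],[0,0,0,0,0,0]]]}}

```text
clock: 15.7
position: [0.4298, -0.2939, 0.2045]
ee_rot: [-1.874, -2.52, 0.0]
force: [0.7, 0.3, -0.0]
width: 0.599
gripper_force: 0.0
```

```bash
python3 - <<'E'
from h import *
w=grab("wrist"); save(w,"w6.png"); r,c=tile(w,(.4427,-.3368)); print(r,c,w["pixels"][int(c[1]),int(c[0])])
goal(r[0][0]/1000,r[0][1]/1000,.02,r[2] if r[1][0]<r[1][1] else r[2]-90)
E
```

```text
((443.5199279785156, -335.49786376953125), (29.624231338500977, 45.0289421081543), 14.925551414489746) [257.05176211 206.1530837 ] [86 94 81]
pos [ 0.43   -0.2939  0.2046] yaw 16.77 tilt [-0.001  0.    -1.   ] clock 15.75
shift [-0.0438  0.0011  0.1846] turn 0.0323
```

Emit:
{"op": "arm_command", "data": {"targets": [[[-0.022,0.0005,0.045,0,0,0],[-0.021,0.0005,0.045,0,0,0.032],[0,0,0.045,0,0,0],[0,0,0.03,0,0,0],[0,0,0.012,0,0,0],[0,0,0.007,0,0,0],[0,0,0,0,0,0]]]}}

```text
clock: 16.62
position: [0.4441, -0.3351, 0.0217]
ee_rot: [1.91, 2.493, 0.0]
force: [0.7, 1.1, 0.6]
width: 0.6
gripper_force: 0.0
```

Emit:
{"op": "arm_command", "data": {"targets": [[[0,0,0,0,0,0],[0,0,0,0,0,0],[0,0,0,0,0,0],[0,0,0,0,0,0]]], "jaw": 0.02, "newtons": 15}}

```text
clock: 17.12
position: [0.4439, -0.335, 0.0216]
ee_rot: [1.91, 2.493, 0.0]
force: [-0.9, 0.4, 4.8]
width: 0.322
gripper_force: 15.0
```

Emit:
{"op": "arm_command", "data": {"targets": [[[0,0,-0.02,0,0,0],[0,0,-0.06,0,0,0],[0,0,-0.06,0,0,0],[0,0,-0.06,0,0,0.14],[0,0,-0.02,0,0,0.14],[0,0,0,0,0,0.14],[0,0,0,0,0,0.14],[0,0,0,0,0,0],[0,0,0,0,0,0]]]}}

```text
clock: 18.25
position: [0.4436, -0.3348, 0.241]
ee_rot: [-2.522, -1.873, 0.0]
force: [0.5, -0.6, -0.7]
width: 0.325
gripper_force: 15.0
```

```bash
python3 -c "
from h import *
goal(.522,.0944,.24,-17)"
```

```text
pos [ 0.4436 -0.3348  0.241 ] yaw -16.81 tilt [-0.  0. -1.] clock 18.25
shift [ 0.4335 -0.0491  0.001 ] turn 0.0033
```

Emit:
{"op": "arm_command", "data": {"targets": [[[0.05,-0.006,0,0,0,0.003],[0.05,-0.006,0,0,0,0],[0.05,-0.006,0,0,0,0],[0.05,-0.006,0,0,0,0],[0.05,-0.006,0,0,0,0],[0.05,-0.006,0,0,0,0],[0.05,-0.006,0,0,0,0],[0.05,-0.006,0,0,0,0],[0.0335,-0.001,0,0,0,0],[0,0,0,0,0,0]]]}}

```text
clock: 19.5
position: [0.5248, 0.097, 0.2409]
ee_rot: [-2.521, -1.873, -0.001]
force: [-1.2, 0.1, -0.2]
width: 0.322
gripper_force: 15.0
```

Emit:
{"op": "arm_command", "data": {"targets": [[[0,0,0,0,0,0],[0,0,0,0,0,0]]]}}

```text
clock: 19.75
position: [0.5246, 0.0923, 0.2412]
ee_rot: [2.529, 1.863, -0.001]
force: [-0.9, 0.3, -1.3]
width: 0.325
gripper_force: 15.0
```

```bash
python3 - <<'E'
from h import *
s=arm.observe(); w=grab("wrist"); save(w,"w7.png"); M=R.from_rotvec(s["ee_rot"]).as_matrix()
P=cloud(w); L=(P-s["position"])@M
m=(L[...,2]>.005)&(L[...,2]<.019)&(np.abs(L[...,1])<.013)&(np.abs(L[...,0])<.04)
v,u=np.nonzero(m); m2=L[m]; h=np.median(m2[:,2]); print(len(m2),v.min(),h,m2[:,0].max().round(4))
for c in range(242,276,8):
    vv=v[u==c]; print(c,vv.min(),((onz(w,[(c,vv.min()-.5)],s["position"][2]-h)-s["position"])@M).round(4))
goal(.5172,.0867,.15,-17)
E
```

```text
2892 207 0.013695498361079254 0.0218
242 208 [[ 0.0231 -0.0074  0.0137]]
250 207 [[ 0.0236 -0.0032  0.0137]]
258 208 [[0.0231 0.0011 0.0137]]
266 208 [[0.0231 0.0053 0.0137]]
274 208 [[0.0231 0.0096 0.0137]]
pos [0.5246 0.0925 0.2412] yaw -17.25 tilt [-0. -0. -1.] clock 19.8
shift [-0.0077 -0.0054  0.0912] turn -0.0043
```

Emit:
{"op": "arm_command", "data": {"targets": [[[-0.008,-0.0054,0.03,0,0,-0.004],[0,0,0.04,0,0,0],[0,0,0.03,0,0,0],[0,0,0,0,0,0],[0,0,0,0,0,0]]]}}

```text
clock: 20.42
position: [0.5178, 0.0875, 0.1423]
ee_rot: [2.524, 1.869, 0.002]
force: [-0.2, 0.6, -0.7]
width: 0.321
gripper_force: 15.0
```

```bash
python3 -c "
from h import *
goal(.5171,.0864,.118,-17)"
```

```text
pos [0.5178 0.0875 0.1423] yaw -16.97 tilt [ 0.001  0.    -1.   ] clock 20.43
shift [-0.0012 -0.0004  0.0243] turn 0.0005
```

Emit:
{"op": "arm_command", "data": {"targets": [[[-0.0012,-0.0004,0.005,0,0,0],[0,0,0.006,0,0,0],[0,0,0.004,0,0,0],[0,0,0.004,0,0,0],[0,0,0.003,0,0,0],[0,0,0.002,0,0,0],[0,0,0,0,0,0]]]}}

```text
clock: 21.3
position: [0.5164, 0.0867, 0.117]
ee_rot: [-2.524, -1.87, 0.0]
force: [-0.0, 0.1, -0.3]
width: 0.325
gripper_force: 15.0
```

Emit:
{"op": "arm_command", "data": {"targets": [[[0,0,0.0015,0,0,0],[0,0,0.0015,0,0,0],[0,0,0,0,0,0]]]}}

```text
clock: 21.68
position: [0.5167, 0.0869, 0.1143]
ee_rot: [2.524, 1.87, 0.001]
force: [1.0, 1.4, 1.9]
width: 0.326
gripper_force: 15.0
```

Emit:
{"op": "arm_command", "data": {"targets": [[[0,0,0.001,0,0,0],[0,0,0.001,0,0,0],[0,0,0,0,0,0]]]}}

```text
clock: 22.05
position: [0.5165, 0.0867, 0.1122]
ee_rot: [2.524, 1.87, 0.0]
force: [0.6, 0.9, 2.7]
width: 0.322
gripper_force: 15.0
```

Emit:
{"op": "arm_command", "data": {"targets": [[[0,0,0.001,0,0,0],[0,0,0.0005,0,0,0],[0,0,0,0,0,0]]]}}

```text
clock: 22.42
position: [0.5167, 0.0866, 0.1109]
ee_rot: [2.524, 1.87, 0.001]
force: [-1.0, 0.7, 5.9]
width: 0.318
gripper_force: 15.0
```

Same contact height as the first tile. Release, close the fingers above it and check that it lies level.

Emit:
{"op": "arm_command", "data": {"targets": [[[0,0,0,0,0,0],[0,0,0,0,0,0],[0,0,-0.02,0,0,0],[0,0,-0.03,0,0,0],[0,0,-0.03,0,0,0],[0,0,0,0,0,0]]], "jaw": 0.05}}

```text
clock: 23.18
position: [0.5175, 0.0868, 0.1925]
ee_rot: [2.523, 1.869, 0.005]
force: [0.7, -0.4, -0.5]
width: 0.549
gripper_force: 0.0
```

Emit:
{"op": "arm_command", "data": {"targets": [[[0,0,0,0,0,0],[0,0,0,0,0,0],[0,0,0,0,0,0],[0,0,0,0,0,0],[0,0,0,0,0,0]]], "jaw": 0.0}}

```text
clock: 23.8
position: [0.5164, 0.0867, 0.1905]
ee_rot: [-2.524, -1.87, 0.0]
force: [-0.1, 0.2, 0.7]
width: 0.053
gripper_force: 0.0
```

```bash
cat >> h.py <<'E'
def prof():
    w=grab("wrist");P=cloud(w)
    c=np.array([.5172,.0867]); ang=np.radians(73); Y=np.array([np.cos(ang),np.sin(ang)]);X=np.array([Y[1],-Y[0]])
    q=P.reshape(-1,3); x=(q[:,:2]-c)@X; y=(q[:,:2]-c)@Y
    for y0 in range(-16,20,8):
        k=q[(abs(x)<.011)&(abs(y*1000-y0)<2)&(q[:,2]>.06)&(q[:,2]<.13)]
        if len(k): print(y0,len(k),np.percentile(k[:,2],[5,50,95]).round(4))
    return w
E
python3 - <<'E'
from h import *
prof(); goal(.5172,.0867,.122,-17)
E
```

```text
-16 126 [0.0965 0.0977 0.0986]
-8 127 [0.0965 0.0975 0.0984]
0 126 [0.0964 0.0976 0.0986]
8 132 [0.0966 0.0976 0.0985]
16 127 [0.0966 0.0976 0.0986]
pos [0.5164 0.0867 0.1906] yaw -16.93 tilt [-0. -0. -1.] clock 23.85
shift [0.0002 0.0008 0.0686] turn 0.0012
```

Emit:
{"op": "arm_command", "data": {"targets": [[[0.0002,0.0008,0.03,0,0,0.001],[0,0,0.03,0,0,0],[0,0,0.008,0,0,0],[0,0,0.004,0,0,0],[0,0,0,0,0,0],[0,0,0,0,0,0]]]}}

```text
clock: 24.6
position: [0.5178, 0.0868, 0.1195]
ee_rot: [2.525, 1.868, 0.002]
force: [-0.5, -0.2, -0.5]
width: 0.003
gripper_force: 0.0
```

Emit:
{"op": "arm_command", "data": {"targets": [[[0,0,0.001,0,0,0],[0,0,0.001,0,0,0],[0,0,0.001,0,0,0],[0,0,0,0,0,0]]]}}

```text
clock: 25.1
position: [0.5178, 0.0866, 0.1162]
ee_rot: [2.525, 1.868, 0.002]
force: [-0.1, -0.5, 4.6]
width: 0.009
gripper_force: 2.8
```

Emit:
{"op": "arm_command", "data": {"targets": [[[0,0,0.001,0,0,0],[0,0,0.001,0,0,0],[0,0,0,0,0,0]]]}}

```text
clock: 25.48
position: [0.5178, 0.0866, 0.1141]
ee_rot: [2.525, 1.868, 0.002]
force: [-0.3, -0.5, 5.6]
width: 0.007
gripper_force: 2.5
```

Emit:
{"op": "arm_command", "data": {"targets": [[[0,0,0.001,0,0,0],[0,0,0.001,0,0,0],[0,0,0,0,0,0]]]}}

```text
clock: 25.85
position: [0.5176, 0.0866, 0.1118]
ee_rot: [2.525, 1.869, 0.001]
force: [0.2, -1.1, 4.8]
width: 0.006
gripper_force: 2.1
```

Emit:
{"op": "arm_command", "data": {"targets": [[[0,0,0.001,0,0,0],[0,0,0.001,0,0,0],[0,0,0,0,0,0]]]}}

```text
clock: 26.22
position: [0.5176, 0.0866, 0.1098]
ee_rot: [2.525, 1.868, 0.001]
force: [1.4, -0.4, 3.2]
width: 0.006
gripper_force: 2.2
```

Emit:
{"op": "arm_command", "data": {"targets": [[[0,0,0.001,0,0,0],[0,0,0.001,0,0,0],[0,0,0,0,0,0]]]}}

```text
clock: 26.6
position: [0.5176, 0.0867, 0.1078]
ee_rot: [2.525, 1.868, 0.001]
force: [1.0, -0.2, 4.9]
width: 0.002
gripper_force: 2.3
```

Emit:
{"op": "arm_command", "data": {"targets": [[[0,0,0.001,0,0,0],[0,0,0.0005,0,0,0],[0,0,0,0,0,0]]]}}

```text
clock: 26.98
position: [0.5176, 0.0866, 0.1063]
ee_rot: [2.525, 1.868, 0.001]
force: [1.1, -0.0, 5.4]
width: 0.004
gripper_force: 2.7
```

Emit:
{"op": "arm_command", "data": {"targets": [[[0,0,0.001,0,0,0],[0,0,0,0,0,0]]]}}

```text
clock: 27.22
position: [0.5176, 0.0867, 0.1054]
ee_rot: [2.525, 1.869, 0.001]
force: [0.9, -1.3, 4.9]
width: 0.007
gripper_force: 2.7
```

Emit:
{"op": "arm_command", "data": {"targets": [[[0,0,0.0007,0,0,0],[0,0,0,0,0,0]]]}}

```text
clock: 27.48
position: [0.5171, 0.0866, 0.1043]
ee_rot: [-2.525, -1.869, 0.0]
force: [1.3, -0.5, 3.5]
width: 0.006
gripper_force: 1.4
```

Emit:
{"op": "arm_command", "data": {"targets": [[[0,0,0.0004,0,0,0],[0,0,0,0,0,0],[0,0,0,0,0,0]]]}}

```text
clock: 27.85
position: [0.5171, 0.0866, 0.104]
ee_rot: [-2.525, -1.869, 0.0]
force: [-0.7, -1.3, 4.2]
width: 0.009
gripper_force: 2.3
```

Emit:
{"op": "arm_command", "data": {"targets": [[[0,0,0.0004,0,0,0],[0,0,0,0,0,0],[0,0,0,0,0,0]]]}}

```text
clock: 28.22
position: [0.5172, 0.0866, 0.1036]
ee_rot: [-2.525, -1.869, 0.0]
force: [-0.8, -0.7, 5.2]
width: 0.005
gripper_force: 2.3
```

Emit:
{"op": "arm_command", "data": {"targets": [[[0,0,0.0004,0,0,0],[0,0,0,0,0,0],[0,0,0,0,0,0]]]}}

```text
clock: 28.6
position: [0.5171, 0.0866, 0.1032]
ee_rot: [-2.525, -1.869, 0.0]
force: [-1.3, -0.7, 5.0]
width: 0.004
gripper_force: 2.4
```

Emit:
{"op": "arm_command", "data": {"targets": [[[0,0,0.0003,0,0,0],[0,0,0,0,0,0]]]}}

```text
clock: 28.85
position: [0.5172, 0.0866, 0.1029]
ee_rot: [-2.525, -1.869, 0.0]
force: [-1.0, -0.9, 5.0]
width: 0.004
gripper_force: 2.4
```

Emit:
{"op": "arm_command", "data": {"targets": [[[0,0,-0.003,0,0,0],[0,0,-0.007,0,0,0],[0,0,-0.03,0,0,0],[0,0,-0.06,0,0,0],[0,0,0,0,0,0],[0,0,0,0,0,0],[0,0,0,0,0,0]]], "jaw": 0.055}}

```text
clock: 29.72
position: [0.5164, 0.0865, 0.2018]
ee_rot: [-2.524, -1.869, 0.003]
force: [0.3, 0.5, -1.7]
width: 0.594
gripper_force: 0.0
```

```bash
python3 -c "
from h import *
save(prof(),'w8.png')"
```

```text
-16 103 [0.0835 0.0844 0.0854]
-8 105 [0.0835 0.0846 0.0853]
0 115 [0.0834 0.0844 0.0855]
8 109 [0.0834 0.0843 0.0853]
16 104 [0.0835 0.0844 0.0853]
```

View pics/w8.png

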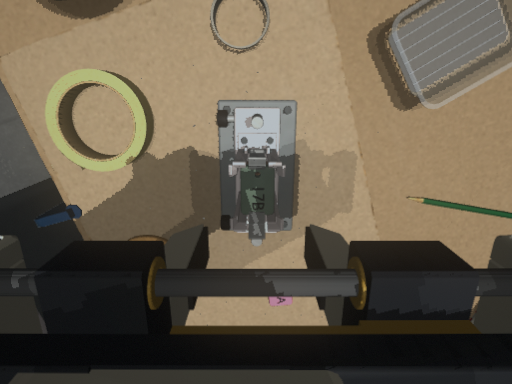

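Tile 17B at (257,190) lies flat at 84.4 mm under both lips, on top of 14A, with the fingers clear. Handing in.

```bash
python3 -c "
from h import *
print(arm.sign_off())"
```

```text
the job is handed in; nothing more can be done
None
```

Both tiles (brown 14A, then grey-green 17B) are pressed in and held flat under the lips, with the fingers clear and nothing else on the bench touched; I handed the job in at about 30 s, but sign-off returned no verdict.

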